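# Lock the griddle plate and set its recessed thermostat

## Robot

A 6-joint arm with a two-finger parallel gripper is mounted at the origin on the work surface. World frame = base frame: x ahead of the robot, y to its left, z up, the work surface at z = 0. Lengths are in m, angles in rad, forces in N, time in s.
With the tool pointing down it reaches from about 0.325 to 0.775 m from the base axis. Payload 5.5 kg.
Tool frame: the origin (TCP) lies between the finger pads; the fingertips stand 8 mm ahead of it and the grasp point (between the pads) lies 11 mm behind it (tcp_to_tips is the distance from the TCP to the fingertips, in m); z points along the fingers, y is the line along which they close (so a half turn about z gives the same grasp; the last joint's range is limited). The gripper opens to 88 mm and grips with 3 to 60 N. Pads are 20 mm wide; open, the fingers measure 115 mm over their backs; the gripper's body (75 mm by 178 mm) begins 61 mm behind the grasp point.
Start: joints at [1.234, 0.091, 1.231, -0, 1.82, -0.057], TCP at [0.166, 0.577, 0.231] pointing down, gripper open.
Joint ranges: [-2.87, 2.87], [-0.86, 2.18], [0.17, 2.46], [-1.51, 4.65], [0.06, 2.69], [-2.65, 2.65]. Speed limits (rad/s): [2.57, 2.57, 3.01, 3.14, 3.14, 3.14].

## Interface

Orientations are given as a unit quaternion [w, x, y, z].
In Python, from bench import * gives the robot as it stands. Calls block until the motion is done:
- move_to(position, orientation): joint-space move of the TCP to a pose.
- move_l(position, speed=0.15, orientation=None): straight line of the TCP; orientation=None keeps the orientation; speed is the mean speed in m/s.
- movej(angles): joint-space move.
- gripper_open() and close(): open the fingers fully, or close them until they stop; the grip force is fixed at half the most.
- hold(seconds).
- inverse_kinematics(position, orientation): joint angles nearest the present ones, or None.
- state(): the state.
- get_image(name): name is "side" or "top" or "wrist"; returns a dict with "frame" (420x560x3 uint8, blue, green, red), "depth" (420x560 float32, m along the optical axis (not along the pixel's ray), 0 where there is no reading), "camera_matrix" (3x3 intrinsics, pixels), "view" (4x4, takes a point from world to camera coordinates). Camera axes: x right, y up, looking along -z (the intrinsics and any distortion apply to the point x, -y, -z); pixel columns grow to the right and rows downward; lengths in m; the calibration is good to about 2 mm. A picture is of the moment at which its call begins.
A pose or a line that the arm cannot do raises IKError and nothing moves.
- job_done(): hands the job in; it is judged then, once.
The state is a dict: "time": time; "joint_pos": joint angles; "dq": joint speeds; "joint_torque": joint torques, N m; "ee_pos": TCP position; "ee_rot": TCP orientation; "ft_force": force on the tool from outside, world axes, zero at the start; "moment": the same for the moment, N m; "finger_gap": finger opening in m; "finger_force": force on a finger pad.
Only numpy, scipy, OpenCV 4.12 (cv2) and the standard library are available. Lean on these libraries where they do the work, as an engineer would, in place of code of your own. Each camera call takes 0.05 s, during which the arm holds its last target. There are 200 camera calls.

## Task

Get the griddle ready for arepas: first turn the winged plate lock clockwise until it snaps home over the plate's tongue, then reach into the round well and turn the thermostat dial clockwise until its nose points at the upright tab on the ring round the well. Do not press the release button, and leave the mill, cup, pitcher and reamer where they are.

Things in the scene. Friction and masses are not known exactly. Their poses are not given: they have to be found in the camera images.
- griddle: Round electric griddle, fixed. Control pod: white block 150 (x) x 270 (y) x 70 mm high; origin on the counter under its centre, z up. x points from pod to round dark plate (304 mm across, centre x +215, top 74 mm high); y points to the dial's half. Lock at x +5, y -72 mm, release button x -50, y 0. The plate's tongue (36 wide, 6 thick) lies on the pod's top from x +40 outward at y -72.
- well_floor (a point): Centre of the floor of the dial's well, on the dial's turning axis. The well is a plain round recess 76 mm across and 34 mm deep in the pod's flat top, at y = +72 mm of the griddle. Beside the dial its floor is free, except for a hub 22 mm across and 4 mm high under the bar.
- dial_grip (a point): On the thermostat dial's vertical axis, 20 mm above the well's floor. The dial is a black upright bar 40 mm long, 13 mm wide, centred on the axis, its top 26 mm above the floor (8 mm below the pod's top), with a small nose at one end and a pale line from axis to nose. Grip across its width from above with fingers part-open: about 31 mm lies between each flat of the bar and the well's wall.
- dial_nose (a point): Tip of the dial's nose, 28.5 mm from the dial's axis, level with the bar's top. This point's x axis runs from the dial's axis out through the nose.
- dial (a joint): Dial angle in rad, 0 to 4.712, growing clockwise seen from above. At 0 the nose points 135 degrees counter-clockwise from the griddle's x axis; at 2.356 along the griddle's x axis. Even friction (about 0.05 N m), no clicks; it stays where it is left.
- set_ring: Flat dark steel ring lying on the pod's top round the mouth of the well, 80 mm inside, 94 mm outside, 3 mm thick, fixed. Its origin is on the dial's axis at the height of the pod's top, z up; its x axis points to its one upright tab. The tab is the wanted dial setting and is clockwise of the starting nose.
- ring_tab (a point): Top of the ring's upright tab (12 mm radially, 7 mm wide, rising 11 mm above the pod's top), 46 mm from the dial's axis.
- lock (a joint): Lock angle, rad, 0 to 1.571, growing clockwise from above; 0 unlocked (nose along the griddle's +y), 1.571 locked (along +x, over the plate's tongue). An over-centre spring: up to about 1.1 rad it resists (at most 0.3 N m with friction) and springs back if let go below about 0.9; past about 1.35 rad it snaps home by itself to 1.571 and stays.
- lock_grip (a point): On the lock's vertical axis, 12 mm below the top of its wing, 100 mm above the counter. The wing is an upright steel bar 44 mm long, 12 wide, 30 high (82 to 112 mm above the counter), centred on the axis, standing on a flat cam nose; grip across its width from above.
- lock_nose (a point): End of the lock's flat cam nose (14 mm wide, 5 mm thick, its top level with the wing's foot), 46 mm from the lock's axis. This point's x axis runs from the axis along wing and nose.
- release (a joint): Travel of the release button in m, 0 at rest to 0.005 fully pressed. A spring button, about 5 N.
- release_top (a point): Top of the round black release button (24 mm across, standing 10 mm above the pod's top) between lock and dial, near the pod's edge on the robot's side. Not to be pressed.
- pepper_mill: Glass pepper mill with steel head, 56 mm across, 138 mm high, standing; origin at the centre of its foot, z up.
- measuring_cup: Yellow plastic measuring cup, 72 mm across, 55 mm high, with a flat handle reaching 108 mm from the centre along its x; origin at the centre of its foot.
- pitcher: Small white ceramic pitcher, 84 mm across, 95 mm high, handle reaching 71 mm from the centre along its +y; origin at the centre of its foot, z up.
- reamer: Wooden citrus reamer lying on the counter along its x axis, 145 mm long, 42 mm at its thickest; origin on the counter under its middle.
Things that resemble listed ones, but are neither listed nor needed, are in the scene too. Of the things shaped like the measuring_cup, the yellow one is meant. Several things have the shape of the pitcher; the one meant has the colours described above.

How it is judged:
By the outcome, as a careful person would: the job done as asked, in the order asked, and still so for the second after the job is handed in, with the robot touching nothing.
It also fails if it takes over 64 s, if anything falls off the work surface, if the arm or the gripper's body presses on something with over 40 N, if the wrist force passes 120 N, or if a joint passes its speed limit or range.

## Working session

There is one attempt and no reset: what is moved stays moved. The work goes in short steps, each a Python script; the robot and the scene stay as the last script left them, time stands still between calls to the robot, and variables do not carry over. Pictures are saved under pics/ and viewed, at most 10 in all, crops included, and the job is handed in when it is done.

```bash
mkdir -p pics; ls
python3 - <<'E'
from bench import *
import cv2,numpy as np
for n in("top","side"):
    d=get_image(n);cv2.imwrite(f"pics/{n}0.png",d["frame"]);np.savez(f"{n}0.npz",**d)
    print(n,d["camera_matrix"],d["view"])
print(state())
E
```

```text
pics
top [[403.43974606   0.         277.30235529]
 [  0.         403.43974606 207.13629323]
 [  0.           0.           1.        ]] [[ 0.0145445  -0.99953068 -0.02696054  0.13181682]
 [ 0.98104587  0.00905448  0.19356401 -0.513559  ]
 [-0.19322905 -0.02926482  0.98071714 -0.93306064]
 [ 0.          0.          0.          1.        ]]
side [[521.11554462   0.         280.26561484]
 [  0.         521.11554462 209.2009079 ]
 [  0.           0.           1.        ]] [[ 7.52521480e-01 -6.58567324e-01  7.08139573e-04 -2.82047834e-01]
 [ 4.15978250e-01  4.76156633e-01  7.74749609e-01 -3.33497505e-01]
 [-5.10561962e-01 -5.82721152e-01  6.32267777e-01 -9.97589355e-01]
 [ 0.00000000e+00  0.00000000e+00  0.00000000e+00  1.00000000e+00]]
{'time': 0.1, 'joint_pos': array([ 1.23428711e+00,  9.17936220e-02,  1.23174796e+00, -8.35677945e-08,
        1.81979616e+00, -5.66822338e-02]), 'dq': array([ 7.85984098e-04, -1.91187328e-03, -1.69152439e-03, -1.50042399e-03,
       -4.90855424e-04,  6.07273151e-05]), 'joint_torque': array([ 4.04538674e-03, -4.47854805e+01, -4.07571638e+01,  7.01717078e-02,
        2.83109205e-02, -8.81798928e-05]), 'ee_pos': array([0.16562362, 0.57643143, 0.22962381]), 'ee_rot': array([-1.70395922e-04,  1.39457410e-01,  9.90227686e-01, -8.55744697e-04]), 'ft_force': array([-0.39818492, -0.23296537, -0.13669702]), 'moment': array([ 0.00565167, -0.02765785, -0.0223268 ]), 'finger_force': 0.0, 'finger_gap': 0.0878611343058564}
```

View pics/top0.png

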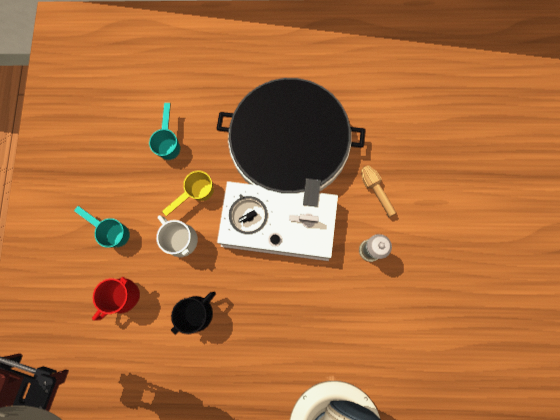

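View pics/side0.png

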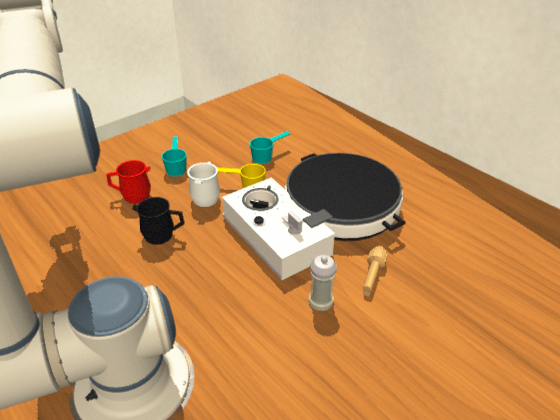

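The top view shows one griddle: pod centre about (280,220), dial in its well (248,215), lock wing (307,217) and release button (275,239). Possible mix-ups are the button, the lock wing and the black bar of the dial against the tongue (312,192). The white pitcher (175,238) and the mill (376,248) stand either side. Next I fit the pod's top face and take a wrist close-up.

```bash
cat > h.py <<'E'
import cv2,numpy as np
from bench import *
def ray(d,uv,z):
    "pixels (n,2) -> world points on plane z"
    K,V=d["camera_matrix"],d["view"];uv=np.atleast_2d(uv).astype(float)
    r=np.c_[(uv[:,0]-K[0,2])/K[0,0],-(uv[:,1]-K[1,2])/K[1,1],-np.ones(len(uv))]
    c=-V[:3,:3].T@V[:3,3]; w=r@V[:3,:3]
    return c+w*((z-c[2])/w[:,2])[:,None]
def cloud(d):
    K,V=d["camera_matrix"],d["view"];z=d["depth"];v,u=np.indices(z.shape)
    p=np.stack([(u-K[0,2])/K[0,0]*z,-(v-K[1,2])/K[1,1]*z,-z],-1)
    return (p-V[:3,3])@V[:3,:3]
def down(yaw):  # tool z down, tool y (closing line) ... tool x at world angle yaw
    return np.array([0,np.cos(yaw/2),np.sin(yaw/2),0])
def pod(d,zt=.07):
    P=cloud(d);f=d["frame"].astype(int)
    m=((abs(P[...,2]-zt)<.008)&(f.min(-1)>150)&(d["depth"]>0)).astype(np.uint8)
    n,l,s,_=cv2.connectedComponentsWithStats(m);k=1+s[1:,4].argmax()
    uv=np.argwhere(l==k)[:,::-1];w=ray(d,uv,zt)[:,:2]
    (c,s,a)=cv2.minAreaRect((w*1000).astype(np.float32))
    return np.array(c)/1000,s,a
E
python3 - <<'E'
from h import *
d=dict(np.load("top0.npz"));c,s,a=pod(d);print(c,s,a)
for n,uv,z in(("dial",(248,215),.062),("lock",(308,217),.1),("btn",(275,239),.08),("mill",(377,245),.13),("pitch",(175,232),.09)):print(n,ray(d,uv,z)[0])
q=down(0);print(state()["ee_rot"],inverse_kinematics([c[0]-.05,c[1],.33],down(0)) )
E
```

```text
[0.48255737 0.1358461 ] (269.8233947753906, 154.8754425048828) 83.16715240478516
dial [0.48999589 0.20804179 0.062     ]
lock [0.47997907 0.06539575 0.1       ]
btn [0.43056053 0.14136407 0.08      ]
mill [ 0.41412125 -0.08394277  0.13      ]
pitch [0.44312736 0.3747239  0.09      ]
[-1.70395922e-04  1.39457410e-01  9.90227686e-01 -8.55744697e-04] [ 2.29237871e-01 -2.53813952e-01  1.37863238e+00 -4.44089210e-16
  2.01677423e+00  1.80003420e+00]
```

View pics/w1.png

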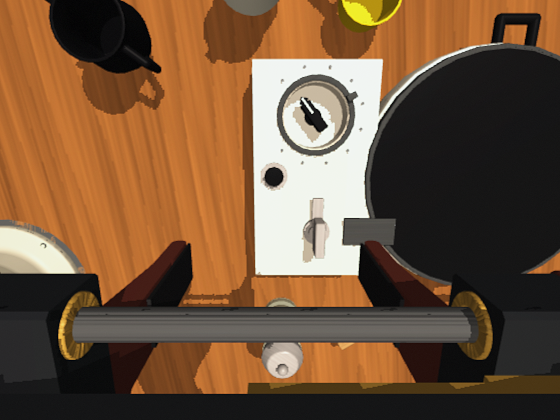

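The wrist view shows the well centred at about (316,115), the nose with its pale line pointing up-left (303,99) and the tab at (352,97). The button is at (274,177), the lock wing (318,228) lies along the griddle's y, and the tongue is at (368,231). Next I take numbers from this view.

Run:
```python
from h import *
d=dict(np.load("w1.npz"));c,s,a=pod(d);print("pod",c,s,a)
for y in (-6.0,-6.83):
    y=np.radians(y);R=np.array([[np.cos(y),-np.sin(y)],[np.sin(y),np.cos(y)]])
    for n,g in(("lock",(.005,-.072)),("dial",(0,.072)),("btn",(-.05,0))):print(n,c+R@g)
P=cloud(d)
# wing top pixels by depth
m=(abs(P[...,2]-.112)<.006)&(np.hypot(P[...,0]-.474,P[...,1]-.064)<.05)
w=P[m][:,:2];print("wing",m.sum(),cv2.minAreaRect((w*1000).astype(np.float32)))
b=(abs(P[...,2]-.08)<.005)&(d["frame"].max(-1)<70)&(np.hypot(P[...,0]-.43,P[...,1]-.14)<.03)
print("btn",P[b].mean(0))
m=(abs(P[...,2]-.081)<.004)&(np.hypot(P[...,0]-.49,P[...,1]-.208)<.06);print("tab",m.sum(),P[m].mean(0))
print("ringc",ray(d,(316,115),.072),"floorz",np.median(P[110:125,286:294,2]), "podz",np.median(P[200:210,330:360,2]))
```

```text
pod [0.48103796 0.13590277] (268.58367919921875, 151.30990600585938) 83.11273193359375
lock [0.47848452 0.06377455]
dial [0.48856401 0.20750835]
btn [0.43131187 0.14112919]
lock [0.47743996 0.06381911]
dial [0.48960048 0.20739181]
btn [0.4313928  0.14184896]
wing 373 ((476.5583801269531, 64.36134338378906), (43.988006591796875, 11.933484077453613), 83.6859130859375)
btn [0.43106652 0.14287678 0.08073555]
tab 72 [0.53125882 0.22427847 0.08156263]
ringc [[0.4902629  0.20861531 0.072     ]] floorz 0.036901173456839985 podz 0.07096286736354152
```

Run:
```python
from h import *
c=np.array([.4768,.0641]);y0=np.radians(83.3)
move_to([*c,.17],down(y0)); move_l([*c,.094],.12); close(); s=state();print(s["finger_gap"],s["finger_force"],s["ft_force"],s["time"])
for t in np.radians([30,60,80,91]):
    move_to([*c,.094],down(y0-t)); s=state();print(round(s["time"],2),s["finger_gap"],s["ft_force"].round(1),s["moment"].round(2))
hold(.2);gripper_open();move_l([*c,.2],.2)
move_to([.474,.1358-.06,.33],down(y0))
d=get_image("wrist");cv2.imwrite("pics/w2.png",d["frame"]);np.savez("w2.npz",**d);print(state()["time"],state()["ft_force"])
P=cloud(d)
m=(abs(P[...,2]-.112)<.006)&(np.hypot(P[...,0]-.477,P[...,1]-.064)<.05)
print("wing",m.sum(),cv2.minAreaRect((P[m][:,:2]*1000).astype(np.float32)))
d=get_image("top");cv2.imwrite("pics/t2.png",d["frame"])
```

```text
0.011683039501586698 30.004208385944366 [ 5.22787217  0.44064634 -1.94728483] 4.7333
5.3 0.011914317914934887 [ 2.9  0.8 -1. ] [0.02 0.01 0.05]
5.87 0.011378157409432661 [0.2 3.  0.5] [ 0.39  0.37 -0.05]
6.29 0.011824688869232958 [-0.7  5.3  1.2] [ 0.69  0.41 -0.08]
6.59 0.011790705328006468 [-0.1  5.9  1.8] [0.76 0.39 0.2 ]
10.15 [-0.03682191  0.68886454 -0.79810114]
wing 419 ((476.7699279785156, 64.52010345458984), (11.458646774291992, 43.63206481933594), 83.04118347167969)
```

View pics/w2.png

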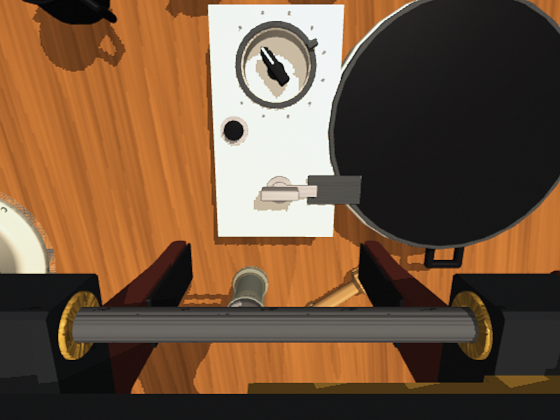

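The lock is home: its wing lies along the griddle's x at (289,192), with the nose over the tongue. The dial at (275,67) and the tab at (314,44) are unchanged. Next is a closer look at the dial.

```bash
cat >> h.py <<'E'
A=np.array([.4898,.2076])
def look(name):
    "wrist close-up of the dial: bar centre, nose angle, tab angle, ring centre"
    move_to([.488,.115,.22],down(np.radians(83.2)))
    d=get_image("wrist");np.savez(name+".npz",**d);cv2.imwrite(f"pics/{name}.png",cv2.resize(d["frame"][:300,100:460],None,fx=2,fy=2))
    return d
def dial(d):
    P=cloud(d);f=d["frame"].max(-1);r=np.hypot(*(P[...,:2]-A).transpose(2,0,1))
    m=(abs(P[...,2]-.0625)<.006)&(r<.034);w=P[m][:,:2]
    n=w[np.hypot(*(w-A).T)>.0215]
    t=P[(P[...,2]>.0775)&(P[...,2]<.084)&(r>.037)&(r<.056)][:,:2]
    g=lambda q:np.degrees(np.arctan2(*(q.mean(0)-A)[::-1]))
    print("bar",cv2.minAreaRect((w*1000).astype(np.float32)),len(w))
    print("nose",g(n),n.mean(0),len(n),"tab",g(t),t.mean(0),len(t))
    k=((f<90)&(abs(P[...,2]-.073)<.004)&(r<.052)).astype(np.uint8)
    uv=cv2.findContours(k,0,cv2.CHAIN_APPROX_NONE)[0];uv=max(uv,key=len)[:,0]
    q=ray(d,uv,.073)[:,:2]*1000;e=cv2.fitEllipse(q.astype(np.float32));print("ring",e)
    l=P[m&(f>150)][:,:2];
    if len(l):print("line",l.mean(0)-A,len(l))
E
python3 - <<'E'
from h import *
d=look("w3");dial(d);print(state()["time"])
E
```

```text
bar ((487.00799560546875, 211.0485382080078), (12.960041999816895, 48.135868072509766), 30.826967239379883) 771
nose 122.28260931012959 [0.4770517  0.22777938] 76 tab 21.60219590240382 [0.53176277 0.2242161 ] 142
ring ((489.47222900390625, 207.63304138183594), (87.13072204589844, 87.41712188720703), 16.910717010498047)
line [-0.00888351  0.01275016] 107
10.7917
```

View pics/w3.png

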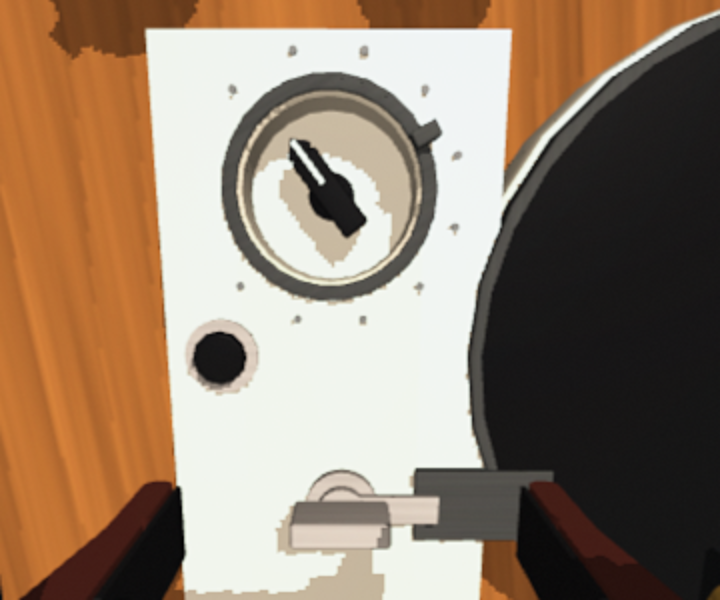

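The close-up (2x crop) shows the dial axis at about (330,193) and the nose with its pale line at (296,145). The tab is at (427,135), clockwise of the nose, and the well floor beside the bar is free. The interface can't leave the fingers part-open, so I'll close them into a 27 × 20 mm peg. The peg goes down beside the bar and orbits the axis clockwise, first to a bit short of the tab.

```bash
sed -i 's/^A=.*/A=np.array([.4894,.2075])/' h.py
cat >> h.py <<'E'
def peg(b,z,r=.0205,t=.004):
    "peg pose for a bar whose nose is at b deg: r off the flat, t towards the nose"
    n=np.radians(b);u=np.array([np.cos(n),np.sin(n)]);v=np.array([-u[1],u[0]])
    return [*(A+r*v+t*u),z],down(n+np.pi/2)
def sweep(nose,end,z=.051):
    "enter beside the bar at nose deg, push clockwise till the peg frame is at end deg, back off, lift"
    move_to(*peg(nose,.11)); p,_=peg(nose,z)
    for h in (.085,.068,z):
        move_l([*p[:2],h],.06); F=state()["ft_force"]
        if abs(F).max()>8: print("contact",h,F); move_l([*p[:2],.11],.06); return
    n=int(np.ceil((nose-end)/8))
    for b in np.linspace(nose,end,n+1)[1:]:
        move_to(*peg(b,z)); s=state(); print(round(b,1),s["ft_force"].round(1),round(s["moment"][2],2))
        if abs(s["ft_force"]).max()>25: break
    p,q=peg(b+4,z); move_to(p,q); move_l([*p[:2],.13],.15)
E
python3 - <<'E'
from h import *
close(); print(state()["finger_gap"])
sweep(120.8,21.5-10.5+8)
d=look("w4");dial(d);print(state()["time"])
E
```

```text
0.0002725158311924169
113.0 [-0.3 -0.2  0.6] -0.05
105.1 [-1.4 -0.8  0.2] 0.08
97.3 [-2.8 -1.7  1.5] 0.02
89.5 [-3.5 -2.   1.8] 0.01
81.6 [-3.9  0.1  2.1] -0.01
73.8 [-3.3  0.2  1.5] -0.03
66.0 [-3.1  0.7  1.9] 0.08
58.2 [-2.6  2.8  2.1] 0.04
50.3 [-3.6  3.6  2.4] 0.04
42.5 [-2.3  3.4  1.8] 0.09
34.7 [-1.7  4.9  1.4] 0.1
26.8 [-1.3  4.2  0.5] 0.07
19.0 [-0.1  4.9  0.8] 0.03
bar ((492.6972961425781, 209.4815673828125), (48.03571701049805, 13.141985893249512), 27.919097900390625) 789
nose 28.157874172435495 [0.51027352 0.21867253] 68 tab 21.543375430625584 [0.53163843 0.22417511] 143
ring ((489.4813232421875, 207.59361267089844), (87.08876037597656, 87.30136108398438), 15.935312271118164)
line [0.0106473  0.00664286] 108
20.35
```

View pics/w4.png

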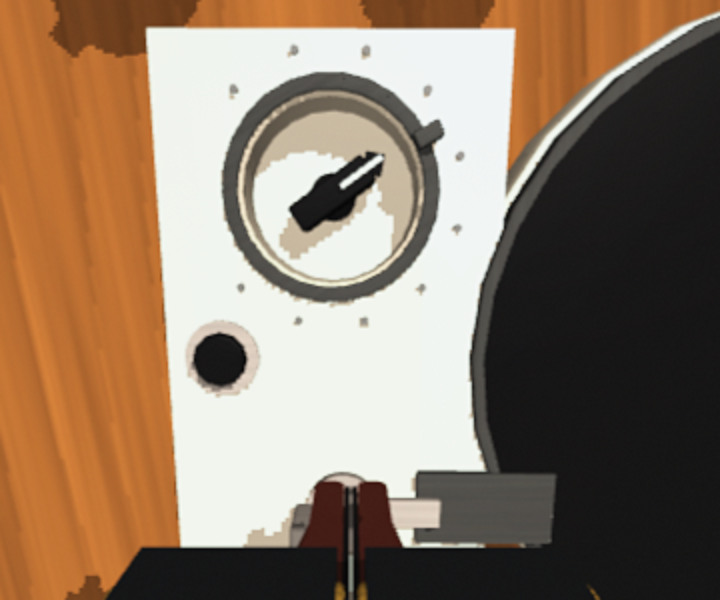

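The dial now points at (381,155), about 28°. The tab at (430,134) is at 21.6°, and the measured lag is 9°. One finishing push to a peg angle of 12.6°.

Run:
```python
from h import *
sweep(28,12.6)
d=look("w5");dial(d);P=cloud(d);r=np.hypot(*(P[...,:2]-A).transpose(2,0,1))
t=P[(abs(P[...,2]-.0815)<.0012)&(r>.037)&(r<.056)][:,:2];print("tab top",t.mean(0),len(t),np.degrees(np.arctan2(*(t.mean(0)-A)[::-1])))
print(state()["time"])
```

```text
20.3 [ 0.6  0.7 -0.2] 0.04
12.6 [-2.9  2.3  2.2] 0.01
bar ((492.5916442871094, 209.0301055908203), (47.55564880371094, 13.0931978225708), 23.34956932067871) 790
nose 23.57995164460069 [0.51110817 0.21697502] 64 tab 21.537095676078703 [0.53171158 0.22419863] 142
ring ((489.48468017578125, 207.6023712158203), (87.17427062988281, 87.32837677001953), 11.075606346130371)
line [0.01031995 0.00511473] 105
tab top [0.53181373 0.2244591 ] 107 21.793961925422348
24.5833
```

View pics/w5.png

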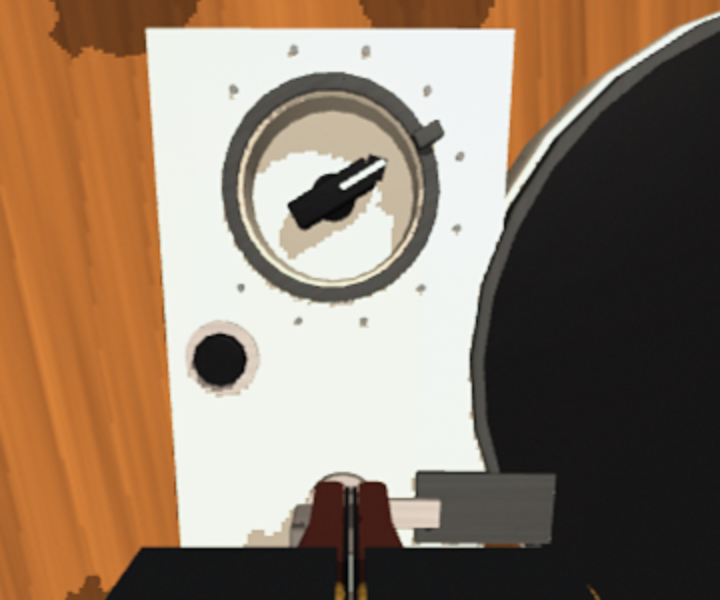

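The nose is at 23.4° and the tab at 21.7°, so one small push more.

Run:
```python
from h import *
sweep(23.4,10.9)
d=look("w6");dial(d);P=cloud(d)
m=(abs(P[...,2]-.112)<.006)&(np.hypot(P[...,0]-.477,P[...,1]-.064)<.05);print("wing",m.sum(),cv2.minAreaRect((P[m][:,:2]*1000).astype(np.float32)))
s=state();print(s["time"],s["ft_force"])
```

```text
17.2 [-1.  -1.3 -0.5] -0.02
10.9 [-1.7  1.9  0.8] -0.05
bar ((492.939453125, 209.04443359375), (47.93094253540039, 13.14124870300293), 20.81898307800293) 788
nose 21.238697781470353 [0.51147985 0.21608137] 66 tab 21.550842490869 [0.53173327 0.22421893] 144
ring ((489.5467834472656, 207.64056396484375), (87.2079849243164, 87.34791564941406), 138.15036010742188)
line [0.01127154 0.00484711] 101
wing 80 ((457.8450927734375, 69.16316986083984), (10.604927062988281, 5.890033721923828), 53.0954704284668)
28.8 [-0.93188378  0.28361834 -0.74363145]
```

View pics/w6.png

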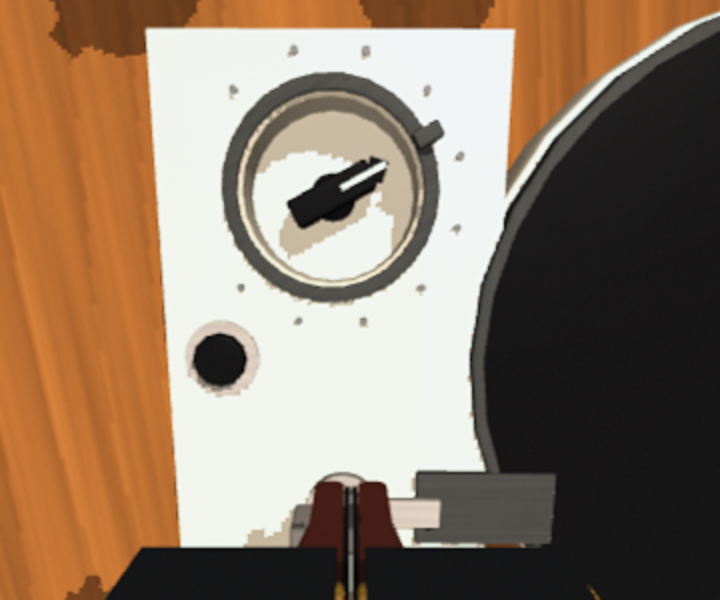

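The nose at (385,162) is within about 1° of the tab at (430,134). The lock's nose still lies over the tongue (415,512), and the arm is clear.

```bash
python3 -c "
from bench import *
print(job_done())"
```

```text
the job is handed in; nothing more can be done
None
```

The lock was turned until it snapped home over the tongue, then the dial was turned clockwise to within about 1° of the tab. No motion went near the button, mill, cup, pitcher or reamer, and the job was handed in at about 29 s.

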